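# Lay the flat-sided bean canister down in its bay

## Task

Move the steel dosing cup out of the railed cork bay and stand it in the middle of the tamping stand's round pad. Then stand the bean canister upright on the cork at the bay's open end with its flat side facing into the bay, let go of it, and push it over from high up on its round side, so that it comes to lie on its flat between the rails, lid towards the closed end and base not sticking out of the open end. Leave the pourer, the glass cup and the tamper where they stand.

Things in the scene. Friction and masses are not known exactly. Their poses are not given: they have to be found in the camera images.
- canister_mid (a point): Centre (on the axis, 96 mm above the base; balance point) of a tall closed green canister, 192 mm high with its black lid, loose, 0.4 to 0.75 kg, upright at the start. Section: a circle of radius 48 mm cut by one flat face 40 mm from the axis at its own +x, so 88 mm across, too wide to grip. +z: base to lid. Pushed low it slides, near the top it tips over.
- canister_flat (a point): Centre of the canister's flat side face (40 mm from the axis, 96 mm above the base; 53 mm wide, full height, with a pale wood strip; a yellow dot on the lid lies next to it). +x points out of the flat.
- canister_grip (a point): Centre of the steel bar grip on the canister's lid, on the axis, 208 mm above the base. The bar is 60 mm long along its own x, 14 mm thick along y and 32 mm high, from 192 mm (lid) to 224 mm above the base. Same axes as the canister.
- bay: Fixed bay: a 4 mm cork mat framed on three sides by a steel rail (10 mm bar, top 26 mm above the counter). Origin: counter height, centre line, open end, where the side rails begin; +x runs into the bay, +z up. Side rails: inner faces at y = +-73 mm, x = 0 to 285 mm; closed end's inner face at x = 280 mm. Cork: x = -75 to 285 mm, y = +-73 mm.
- bay_end (a point): Middle of the inner face of the bay's closed end, 280 mm from the open end on the centre line, at cork height (4 mm). Same axes as the bay.
- dosing_cup_mid (a point): Centre (half-way up) of a steel dosing cup, a round open cup 58 mm outside diameter and 65 mm high, wall 3 mm, 0.15 kg, loose. It starts upright on the cork inside the bay. +z points to its mouth.
- stand_pad (a point): Centre of the upper face of the round grey pad (96 mm diameter, level, 40 mm above the counter) of the black plastic tamping stand, which is fixed on the counter; its foot is 110 by 100 mm.
- pourer_mid (a point): Centre (half-way up) of a white ceramic pourer, 110 mm high, about 74 mm diameter, loose: a bystander. Its handle is at its own +y and reaches 61 mm from the axis; its short spout is at -y and reaches 52 mm.
- glass_cup_mid (a point): Centre (half-way up) of a smoke-tinted glass cup, 85 mm high, 72 mm diameter at the rim, loose: a bystander.
- tamper_mid (a point): Centre (half-way up) of a hand tamper standing on its 58 mm diameter steel foot, wooden knob, 88 mm high, loose: a bystander.
Things that resemble listed ones, but are neither listed nor needed, are in the scene too. Of the things that look like the part that bears canister_mid, the middle-sized one is meant.

How it is judged:
On the way, in this order (a step that is already met when the one before it is completed fails the run):
1. the dosing cup stands upright in the middle of the tamping stand's pad, let go (horizontal distance between dosing_cup_mid and stand_pad below 0.024 m and height (world z) of dosing_cup_mid between 0.066 and 0.079 m and angle between dosing_cup_mid's own z axis and vertical below 0.15 rad and contact force between the fingers and dosing_cup below 0.1 N), for 0.2 s.
2. the canister stands upright on the cork at the bay's open end, flat facing into the bay, let go (angle between canister_mid's own z axis and vertical below 0.06 rad and height (world z) of canister_mid below 0.106 m and x of canister_mid in the frame of bay between -0.075 and 0.06 m and y of canister_mid in the frame of bay between -0.045 and 0.045 m and angle between the x axis of canister_mid and the x axis of bay, either way round below 0.4 rad and x of bay_end in the frame of canister_mid above 0.1 m and contact force between the fingers and canister below 0.1 N), for 0.2 s.
At the end, for the whole second after the job is handed in: The canister lies level (0.07 rad) on its flat on the cork between the rails, axis within 0.25 rad and 32 mm of the bay's centre line, lid towards the closed end, base at most 12 mm out of the open end; the dosing cup stands upright on the stand's pad, within 24 mm of its centre (angle between canister_mid's own z axis and vertical between 1.5 and 1.64 rad and angle between canister_mid's own x axis and vertical above 3.04 rad and x of canister_mid in the frame of bay between 0.084 and 0.16 m and y of canister_mid in the frame of bay between -0.032 and 0.032 m and angle between the z axis of canister_mid and the x axis of bay, either way round below 0.25 rad and height (world z) of canister_mid below 0.05 m and horizontal distance between dosing_cup_mid and stand_pad below 0.024 m and height (world z) of dosing_cup_mid between 0.066 and 0.079 m and angle between dosing_cup_mid's own z axis and vertical below 0.15 rad); the robot touches nothing.
It fails at once if the white pourer is moved by more than 20 mm or tipped (distance of pourer_mid from where it was at the start of the episode above 0.02 m or angle between pourer_mid's own z axis and vertical above 0.3 rad).
It fails at once if the smoked glass cup is moved by more than 20 mm or tipped (distance of glass_cup_mid from where it was at the start of the episode above 0.02 m or angle between glass_cup_mid's own z axis and vertical above 0.3 rad).
It fails at once if the tamper is moved by more than 20 mm or tipped (distance of tamper_mid from where it was at the start of the episode above 0.02 m or angle between tamper_mid's own z axis and vertical above 0.3 rad).
It also fails if it takes over 67 s, if anything falls off the work surface, if the arm or the gripper's body presses on something with over 40 N, if the wrist force passes 120 N, or if a joint passes its speed limit or range.

## Robot

A 6-joint arm with a two-finger parallel gripper is mounted at the origin on the work surface. World frame = base frame: x ahead of the robot, y to its left, z up, the work surface at z = 0. Lengths are in m, angles in rad, forces in N, time in s.
With the tool pointing down it reaches from about 0.375 to 0.9 m from the base axis. Payload 3.1 kg.
Tool frame: the origin (TCP) lies on the centre line of the jaws, within the pads' length; the fingertips stand 22 mm ahead of it and the grasp point (between the pads) lies 3 mm ahead of it; z points along the fingers, x is the direction in which the jaws open and shut, and the axes are right-handed (so a half turn about z gives the same grasp; the last joint's range is limited). The gripper opens to 87 mm and grips with 3 to 60 N. Pads are 19 mm wide; open, the fingers measure 117 mm over their backs; the gripper's body (75 mm by 190 mm) begins 51 mm behind the grasp point.
Start: joints at [1.008, 0.527, 1.433, -0, 1.181, -0.178], TCP at [0.235, 0.579, 0.245] pointing down, gripper open.
Joint ranges: [-3.08, 3.08], [-0.75, 2.2], [0.22, 2.44], [-1.43, 4.57], [0, 2.65], [-2.85, 2.85]. Speed limits (rad/s): [2.79, 2.79, 3.14, 3.14, 3.14, 3.14].

## Interface

Orientations are given as a unit quaternion [x, y, z, w].
In Python, from rig import robot, camera, order gives the robot as it stands.
- The arm moves only by the shell command python3 -m pendant 'ROWS' [OPENING] [FORCE]. ROWS is JSON, a list of rows, each a list of 2 entries, a list of its own where there are three numbers: the shift along the tool's x, y, z in mm, then the turn about the tool's z in degrees. A call has 1 to 8 rows; each row shifts and turns the commanded pose from where the row before left it, along the tool's axes as they then stand; what a row does not reach is not made up. A row lasts 1/8 s, in which the tool goes at most 62.5 mm and 10.7 degrees, less where a joint would pass 70% of its speed; a pose out of reach is approached as far as the arm can. A call with a gripper value outside its range is refused whole. OPENING is the finger opening in mm, from 0 to 87, set as the call begins (- or left out, the last holds). The fingers move at their own pace and stop on an object; FORCE is the grip in N (left out, the last holds). Time passes only in rows, so rows that do not move let the fingers close. It gives the time, the measured TCP pose, the force and the opening at its end, in the units of the state.
- robot.get_obs(): the state, without advancing time (a new reading comes with each control period).
- camera(name): name is "side" or "top" or "wrist"; returns a dict with "pixels" (400x640x3 uint8, blue, green, red), "mtx" (3x3 intrinsics, pixels), "R" (3x3) and "t" (3): a world point X has camera coordinates R X + t. Camera axes: x right, y down, z forward; pixel columns grow to the right and rows downward; lengths in m; the calibration is good to about 2 mm. A picture is of the moment at which its call begins. There is no depth.
- order.hand_in(): hands the job in, once; it reports no verdict.
The state is a dict: "time": time; "q": joint angles; "joint_velocities": joint speeds; "joint_torque": joint torques, N m; "position": TCP position; "tool_rot": TCP orientation; "ft_force": force on the tool from outside, world axes, zero at the start; "moment": the same for the moment, N m; "grip_width": finger opening in m.
Only numpy, scipy, OpenCV 4.12 (cv2) and the standard library are available. Lean on these libraries where they do the work, as an engineer would, in place of code of your own. Each camera call takes 0.05 s, during which the arm holds its last target. There are 200 camera calls.

## Working session

There is one attempt and no reset: what is moved stays moved. The work goes in short steps, Python scripts to look and compute and a shell command to move; the robot and the scene stay as the last step left them, time stands still between calls to the robot, and variables do not carry over. Pictures are saved under pics/ and viewed, about 8 in all and at most 12, crops included, and the job is handed in when it is done.

```bash
mkdir -p pics
cat > h.py <<'E'
import numpy as np, cv2
from rig import robot, camera, order
from scipy.spatial.transform import Rotation as Ro
def ray(c,u,v,z):
    d=c['R'].T@np.linalg.inv(c['mtx'])@np.array([u,v,1.]); o=-c['R'].T@c['t']
    return o+d*(z-o[2])/d[2]
def proj(c,X):
    p=c['mtx']@(c['R']@np.array(X)+c['t']); return p[:2]/p[2]
E
python3 - <<'E'
from h import *
for n in('top','side'):
    c=camera(n); cv2.imwrite(f'pics/{n}0.png',c['pixels']); print(n,(-c['R'].T@c['t']).round(3),c['R'].round(3).tolist())
o=robot.get_obs(); print(o['time'],o['position'],Ro.from_quat(o['tool_rot']).as_matrix().round(3).tolist())
E
```

```text
top [0.343 0.108 1.275] [[0.009, -0.999, 0.034], [-0.987, -0.015, -0.163], [0.163, -0.032, -0.986]]
side [ 0.268 -0.675  0.711] [[0.956, -0.292, 0.006], [-0.165, -0.558, -0.813], [0.241, 0.777, -0.582]]
0.1 [0.23423402 0.57878372 0.2436472 ] [[0.375, 0.927, -0.001], [0.927, -0.375, -0.002], [-0.002, -0.0, -1.0]]
```

View pics/top0.png

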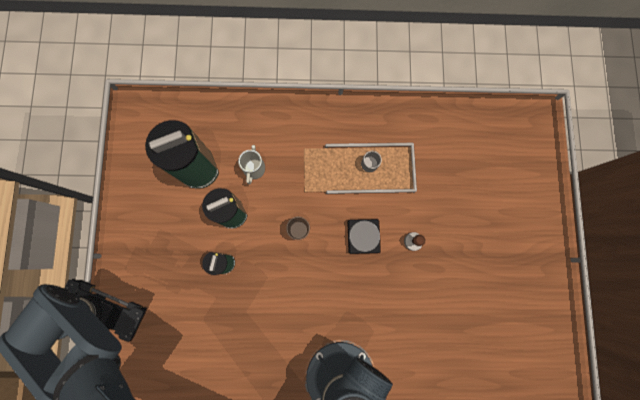

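View pics/side0.png

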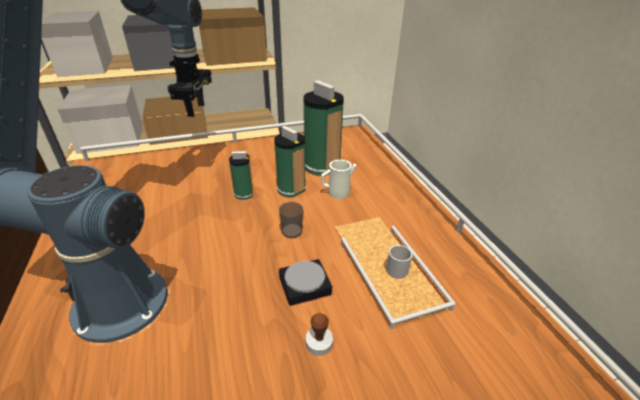

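The top view (up = +x, left = +y) shows the middle canister at about (220,208), with its yellow dot at (230,200). The dosing cup is at (372,161), the pad at (364,236), the glass at (298,229), the tamper at (415,241) and the pourer at (250,165). The bay's open end is on the left, x≈304–327, and its closed end is at about 413. I'll zoom in to measure.

```bash
cat > m.py <<'E'
from h import *
def blob(img,lo,hi,roi,hsv=True):
    x0,y0,x1,y1=roi; s=img[y0:y1,x0:x1]
    if hsv: s=cv2.cvtColor(s,cv2.COLOR_BGR2HSV)
    m=cv2.inRange(s,np.array(lo),np.array(hi))
    n,l,st,ce=cv2.connectedComponentsWithStats(m)
    if n<2: return None
    k=1+np.argmax(st[1:,4]); pts=np.argwhere(l==k)[:,::-1]+[x0,y0]
    return pts.astype(np.float32), pts.mean(0)
E
python3 - <<'E'
from m import *
t=cv2.imread('pics/top0.png'); s=cv2.imread('pics/side0.png')
cv2.imwrite('pics/zt.png',cv2.resize(t[130:280,190:450],None,fx=3,fy=3,interpolation=cv2.INTER_CUBIC))
ct=camera('top'); cs=camera('side')
# pad
p,c=blob(t,(0,0,90),(180,40,190),(350,222,380,252)); (e)=cv2.minEnclosingCircle(p)
print('pad',len(p),e,ray(ct,*e[0],.04).round(4))
# cup rim/whole
p,c=blob(t,(0,0,0),(180,75,255),(355,148,390,175)); e=cv2.minEnclosingCircle(p)
print('cup',len(p),e,cv2.boundingRect(p.astype(int)),ray(ct,*e[0],.069).round(4))
# yellow dot
p,c=blob(t,(20,120,120),(35,255,255),(220,190,240,212)); print('dot',len(p),c,ray(ct,*c,.192).round(4))
# grip bar
p,c=blob(t,(0,0,110),(180,60,255),(200,190,236,222)); r=cv2.minAreaRect(p); print('bar',len(p),c,r)
b=cv2.boxPoints(r); print([ray(ct,*q,.224)[:2].round(4).tolist() for q in b], ray(ct,*r[0],.224).round(4))
# lid
p,c=blob(t,(0,0,0),(180,255,50),(195,180,250,235)); print('lid',len(p),c,cv2.boundingRect(p.astype(int)))
# cork
p,c=blob(t,(8,60,120),(28,200,255),(300,140,420,196)); r=cv2.minAreaRect(p); print('cork',len(p),r)
for n,(u,v) in dict(glass=(298,229),tamp=(415,241),pour=(250,165),small=(218,263),big=(175,145)).items(): print(n,ray(ct,u,v,.08).round(3))
E
```

```text
pad 730 ((364.07861328125, 235.97169494628906), 15.592214584350586) [ 0.4263 -0.0741  0.04  ]
cup 329 ((371.0, 161.0), 10.816754341125488) (361, 151, 21, 21) [ 0.661 -0.094  0.069]
dot 14 [230.71428571 199.5       ] [0.5121 0.3171 0.192 ]
bar 120 [217.01666667 203.11666667] ((217.05137634277344, 203.11300659179688), (5.379437446594238, 22.34535789489746), 65.55604553222656)
[[0.4905, 0.3762], [0.5163, 0.3236], [0.5032, 0.317], [0.4775, 0.3696]] [0.4968 0.3467 0.224 ]
lid 736 [220.42527174 207.89945652] (203, 189, 35, 38)
cork 5425 ((359.5, 167.49998474121094), (54.99999237060547, 118.99998474121094), 90.0)
glass [0.442 0.132 0.08 ]
tamp [ 0.41  -0.224  0.08 ]
pour [0.638 0.284 0.08 ]
small [0.339 0.367 0.08 ]
big [0.698 0.518 0.08 ]
```

View pics/zt.png

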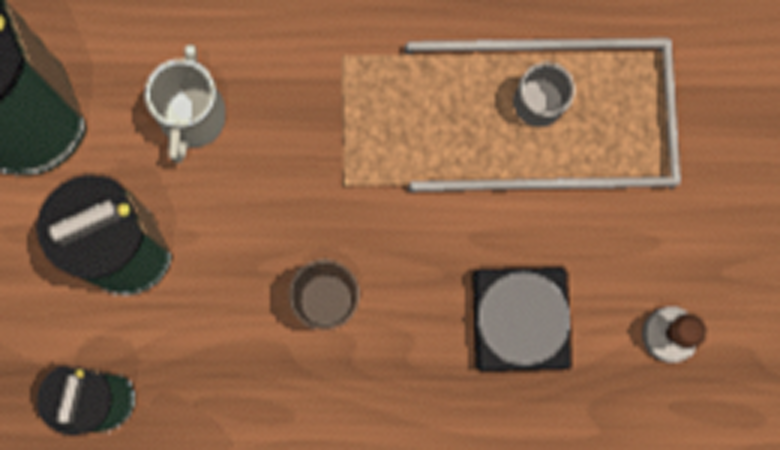

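The crop (scale 3, offset 190,130) shows the cup's rim centred at about (547,90). The rail ends are at (405,47) and (408,187), the closed corners at (670,43) and (677,183), and the cork's left edge at x≈343. The canister's bar lies between (50,234) and (113,206), with the dot at (124,210). Next I compute the frames.

Run:
```python
from m import *
t=cv2.imread('pics/top0.png'); ct=camera('top'); cs=camera('side'); s=cv2.imread('pics/side0.png')
P=lambda x,y,z: ray(ct,190+(x+.5)/3-.5,130+(y+.5)/3-.5,z)[:2]
print('rim',P(547,90,.069))
A,B,C,D=P(405,47,.026),P(408,187,.026),P(668,44,.026),P(675,183,.026)
print('rails',A,B,C,D,'len',np.linalg.norm(A-C),np.linalg.norm(B-D),'w',np.linalg.norm(A-B),np.linalg.norm(C-D))
E1,E2=P(343,54,.004),P(343,187,.004); print('cork open',E1,E2,np.linalg.norm(E1-E2))
print('yaws',[np.degrees(np.arctan2(*(q-p)[::-1])) for p,q in((A,C),(B,D),(B,A),(E2,E1),(D,C))])
print('bar ends',P(52,234,.224),P(115,206,.224),'dot',P(124,210,.192))
# lid circle centre: left/top/right/bottom in crop
print('lid c',P((37+140)/2,(176+278)/2,.192))
# side view cross-check: predicted pixel of rim centre, pad, bar
for n,X in dict(rim=(*P(547,90,.069),.069),pad=(.4263,-.0741,.04),bar=(.4968,.3467,.224),base=(.4968,.3467,0)).items(): print(n,proj(cs,X).round(1))
# precise bar in side
z=cv2.resize(s[120:330,220:460],None,fx=3.3,fy=2.8*3.3/2.8*0.86,interpolation=cv2.INTER_CUBIC)
cv2.imwrite('pics/zs.png',cv2.resize(s[125:320,225:460],None,fx=3,fy=3,interpolation=cv2.INTER_CUBIC))
```

```text
rim [ 0.66545024 -0.0971929 ]
rails [0.72250785 0.05111473] [0.56693296 0.04676004] [ 0.73170943 -0.23939007] [ 0.57584192 -0.24246878] len 0.2906504972423849 0.2893659890991409 w 0.155635826908372 0.15589790923733757
cork open [0.71976103 0.11897384] [0.56976239 0.11660222] 0.15001738280591795
yaws [np.float64(-88.18579542230326), np.float64(-88.23570670639776), np.float64(1.6033476287660873), np.float64(0.9058262063262004), np.float64(1.1315621624880317)]
bar ends [0.4841917 0.3725824] [0.51019422 0.31824702] dot [0.51166851 0.31625755]
lid c [0.49541748 0.34784612]
rim [398.5 252.8]
pad [302.9 274.9]
bar [287.6 129.1]
base [290.  189.8]
```

View pics/zs.png

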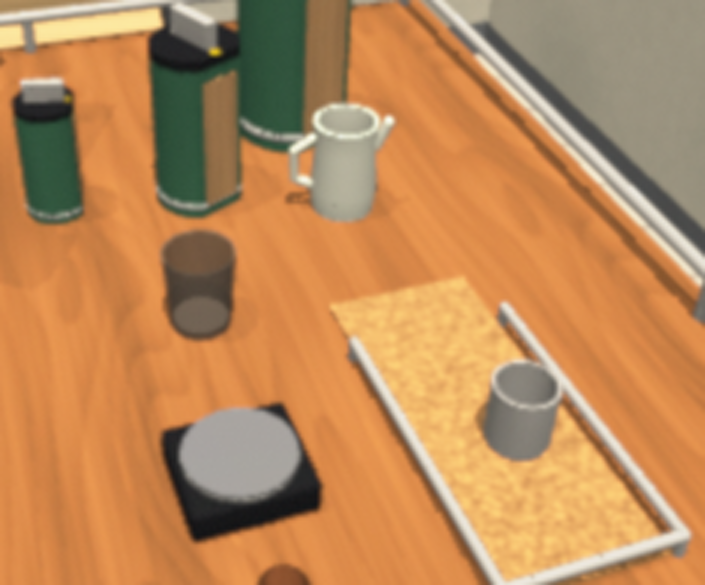

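The side crop (scale 3, offset 225,125) agrees with the top view to within 1–2 px. The cup rim is at (524,384), the pad at (240,453) and the canister bar at (195,22), and the pale flat faces the bay.

The bay origin is about (0.6447, 0.0445) with yaw −88.3°. The cup is at (0.666, −0.097), the pad at (0.426, −0.074), and the canister at (0.4965, 0.347) with yaw −64°. I'll move to a point above the cup.

```bash
python3 -m pendant '[[[0,0,-30],-8],[[0,0,-30],-8],[[0,0,-30],-7.7],[[-46,27.4,0],0],[[-46,27.4,0],0],[[-46,27.4,0],0],[[-46,27.4,0],0],[[-46,27.4,0],0]]' 87; python3 -m pendant '[[[-46,27.4,0],0],[[-46,27.4,0],0],[[-46,27.4,0],0],[[-46,27.4,0],0],[[-46,27.4,0],0],[[-46,27.4,0],0],[[-46,27.4,0],0],[[-46,27.4,0],0]]'; python3 -m pendant '[[[-46,27.4,0],0],[[-46,27.4,0],0],[[0,0,0],0]]'
cat > to.py <<'E'
import sys
from h import *
o=robot.get_obs(); R=Ro.from_quat(o['tool_rot']).as_matrix(); p=np.array(o['position'])
print('t',o['time'],'p',p.round(4),'yaw',np.degrees(np.arctan2(R[1,0],R[0,0])).round(2),'F',np.round(o['ft_force'],1),'w',round(o['grip_width'],4))
if len(sys.argv)>3: print('tool shift mm',(R.T@(np.array([float(a) for a in sys.argv[1:4]])-p)*1000).round(1))
E
python3 to.py .666 -.097 .053
```

```text
time: 1.3
position: [0.3788, 0.3519, 0.3347]
tool_rot: [0.697, 0.717, 0.0, 0.0]
ft_force: [0.0, -0.2, 0.1]
grip_width: 0.0873
time: 2.3
position: [0.6086, -0.0097, 0.3345]
tool_rot: [0.697, 0.717, 0.0, -0.0]
ft_force: [0.6, 0.0, 0.3]
grip_width: 0.0874
time: 2.68
position: [0.6667, -0.1026, 0.3334]
tool_rot: [0.698, 0.716, -0.0, 0.0]
ft_force: [-0.1, 0.1, -0.2]
grip_width: 0.087
t 2.675 p [ 0.6667 -0.1026  0.3334] yaw 91.39 F [-0.1  0.1 -0.2] w 0.087
tool shift mm [  5.9  -0.7 280.4]
```

```bash
python3 -m pendant '[[[5,0,50],0],[[0,0,50],0],[[0,0,50],0],[[0,0,50],0],[[0,0,40],0],[[0,0,25],0],[[0,0,15],0],[[0,0,0],0]]'; python3 -m pendant '[[[0,0,0],0],[[0,0,0],0],[[0,0,0],0],[[0,0,0],0],[[0,0,0],0],[[0,0,0],0]]' 50 15; python3 -m pendant '[[[0,0,-20],0],[[0,0,-40],0],[[0,0,-50],0],[[0,0,0],0]]'; python3 to.py .426 -.074 .163;  python3 - <<'E'
from h import *
a=camera('top')['pixels'][110:290,270:450]; b=camera('wrist')['pixels']
cv2.imwrite('pics/g1.png',np.hstack([cv2.resize(a,(400,400)),cv2.resize(b,(400,250)) if 0 else cv2.copyMakeBorder(cv2.resize(b,(400,250)),0,150,0,0,0)]))
E
```

```text
time: 3.68
position: [0.6644, -0.0928, 0.0539]
tool_rot: [0.697, 0.717, -0.0, -0.001]
ft_force: [0.1, -0.5, 0.4]
grip_width: 0.087
time: 4.42
position: [0.6659, -0.0942, 0.0554]
tool_rot: [0.697, 0.717, 0.0, 0.001]
ft_force: [-0.4, -1.9, 6.1]
grip_width: 0.0567
time: 4.92
position: [0.6679, -0.0938, 0.17]
tool_rot: [0.697, 0.717, 0.002, 0.004]
ft_force: [0.5, 0.2, -1.6]
grip_width: 0.0571
t 4.925 p [ 0.6679 -0.0938  0.17  ] yaw 91.67 F [ 0.5  0.2 -1.6] w 0.0571
tool shift mm [  26.9 -241.3    4.6]
```

View pics/g1.png

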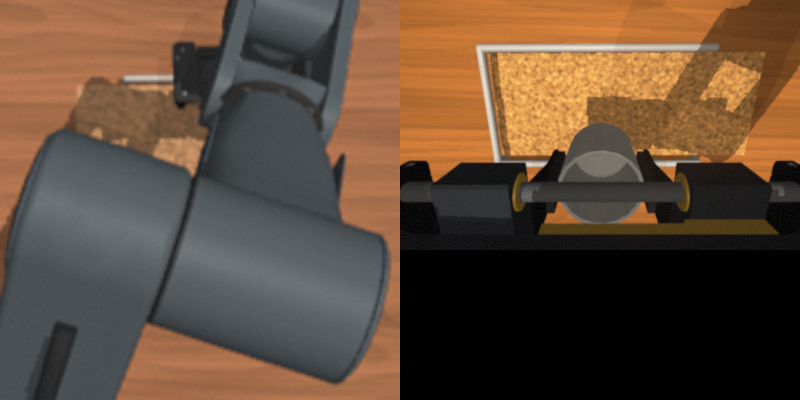

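The wrist view shows the cup held between the fingers at about (600,185), clear of the rails. I'll carry it over the pad and set it down.

```bash
python3 -m pendant '[[[4.5,-40,0],0],[[4.5,-40,0],0],[[4.5,-40,0],0],[[4.5,-40,0],0],[[4.5,-40,0],0],[[4,-40,0],0],[[0,0,0],0],[[0,0,0],0]]'; python3 to.py .427 -.074 .0915
```

```text
time: 6.02
position: [0.4247, -0.074, 0.164]
tool_rot: [0.697, 0.717, -0.0, -0.0]
ft_force: [0.4, -0.7, -1.6]
grip_width: 0.0563
t 6.025 p [ 0.4247 -0.074   0.164 ] yaw 91.64 F [ 0.4 -0.7 -1.6] w 0.0563
tool shift mm [-0.1  2.4 72.5]
```

```bash
python3 -m pendant '[[[0,2,30],0],[[0,0,25],0],[[0,0,10],0],[[0,0,5],0],[[0,0,2],0],[[0,0,0],0],[[0,0,0],0]]'; python3 -m pendant '[[[0,0,0],0],[[0,0,0],0],[[0,0,0],0],[[0,0,0],0],[[0,0,-20],0],[[0,0,-40],0],[[0,0,-60],0],[[0,0,-60],0]]' 80; python3 to.py
```

```text
time: 6.9
position: [0.4268, -0.0741, 0.0931]
tool_rot: [0.697, 0.717, 0.0, 0.001]
ft_force: [-0.0, 0.1, -1.8]
grip_width: 0.0568
time: 7.9
position: [0.426, -0.0737, 0.2741]
tool_rot: [0.697, 0.717, -0.0, -0.0]
ft_force: [0.8, -0.8, -0.5]
grip_width: 0.0801
t 7.9 p [ 0.426  -0.0737  0.2741] yaw 91.65 F [ 0.8 -0.8 -0.5] w 0.0801
```

```bash
python3 -m pendant '[[[0,0,-9],9.4],[[0,0,-9],9.4],[[0,0,-9],9.4],[[0,0,-9],9.4],[[0,0,-9],9.4],[[0,0,-9],9.4],[[0,0,-9],9.3],[[0,0,0],0]]'; python3 to.py .4965 .347 .33
```

```text
time: 8.9
position: [0.4266, -0.074, 0.3359]
tool_rot: [0.974, 0.226, 0.0, 0.0]
ft_force: [0.3, 0.2, 0.7]
grip_width: 0.0797
t 8.9 p [ 0.4266 -0.074   0.3359] yaw 26.07 F [0.3 0.2 0.7] w 0.0797
tool shift mm [ 247.8 -347.4    5.8]
```

```bash
python3 -m pendant '[[[31,-43.4,0],0],[[31,-43.4,0],0],[[31,-43.4,0],0],[[31,-43.4,0],0],[[31,-43.4,0],0],[[31,-43.4,0],0],[[31,-43.4,0],0],[[31,-43.4,0],0]]' 60; python3 -m pendant '[[[0,0,0],0]]'; python3 to.py .4965 .347 .219
python3 - <<'E'
from m import *
c=camera('top');t=c['pixels']; s=camera('side'); w=camera('wrist')['pixels']
cv2.imwrite('pics/g2.png',np.vstack([np.hstack([cv2.resize(t[205:270,330:400],(400,300)),cv2.resize(s['pixels'][230:305,265:365],(400,300))]),cv2.copyMakeBorder(cv2.resize(w,(480,300)),0,0,0,320,0)]))
print('pad/cup',proj(s,(.4266,-.074,.105)),proj(c,(.4266,-.074,.105)))
o=cv2.imread('pics/top0.png')
E
```

```text
time: 9.9
position: [0.4973, 0.3484, 0.3347]
tool_rot: [0.974, 0.226, -0.001, 0.0]
ft_force: [0.8, 0.1, 0.6]
grip_width: 0.0601
time: 10.02
position: [0.4972, 0.3498, 0.3341]
tool_rot: [0.974, 0.228, -0.0, -0.0]
ft_force: [1.0, -1.4, 0.1]
grip_width: 0.0598
t 10.025 p [0.4972 0.3498 0.3341] yaw 26.36 F [ 1.  -1.4  0.1] w 0.0598
tool shift mm [ -1.8   2.3 115.1]
pad/cup [302.70299072 255.35193795] [367.23798898 234.42281848]
```

View pics/g2.png

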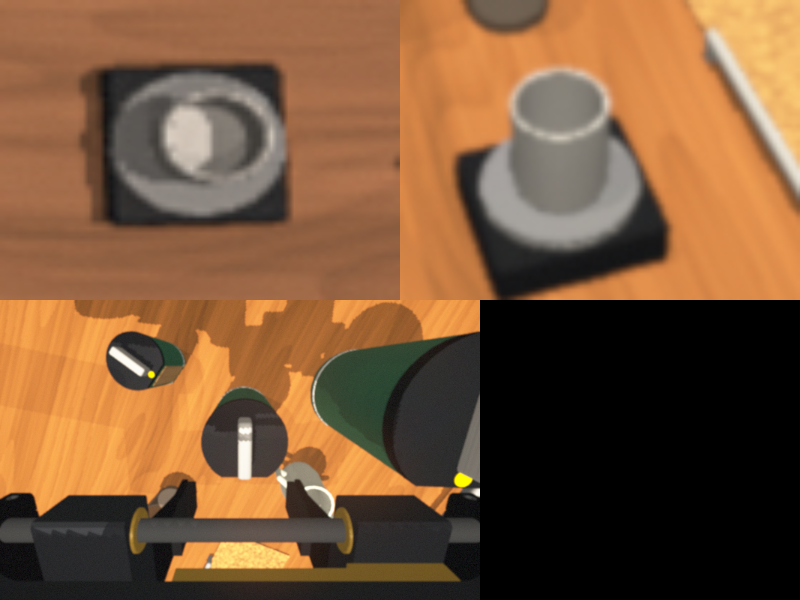

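The top and side crops show the cup upright and centred on the pad. In the wrist view the grip bar at (245,448) is centred between the fingers and aligned with them. The tall canister is close to the gripper's right end, so I'll triangulate it before descending.

Run:
```python
from h import *
a,b=camera('top'),camera('side')
P=[c['mtx']@np.c_[c['R'],c['t']] for c in(a,b)]
for u,v in(((168,141),(324,90)),((188,138),(333,100)),((217,203),(289.8,132))):
    X=cv2.triangulatePoints(*P,np.array(u,float),np.array(v,float)).ravel(); print((X[:3]/X[3]).round(3))
```

```text
[0.648 0.464 0.291]
[0.664 0.42  0.271]
[0.501 0.349 0.212]
```

The gap to the tall canister is about 27 mm, so I'll descend and grip.

```bash
python3 -m pendant '[[[0,0,40],0],[[0,0,35],0],[[0,0,20],0],[[0,0,12],0],[[0,0,6],0],[[0,0,0],0]]'; python3 -m pendant '[[[0,0,0],0],[[0,0,0],0],[[0,0,0],0],[[0,0,0],0],[[0,0,0],0],[[0,0,0],0],[[0,0,0],0]]' 5 50;  python3 -m pendant '[[[0,0,-10],0],[[0,0,-30],0],[[0,0,-50],0],[[0,0,-40],0],[[0,0,0],0]]'; python3 to.py .645 .060 .36
```

```text
time: 11.02
position: [0.4978, 0.3466, 0.2229]
tool_rot: [0.975, 0.224, 0.0, -0.0]
ft_force: [0.5, -0.3, -1.2]
grip_width: 0.0601
time: 11.9
position: [0.4982, 0.3471, 0.2227]
tool_rot: [0.974, 0.225, 0.001, -0.0]
ft_force: [1.0, 0.4, -1.4]
grip_width: 0.0137
time: 12.52
position: [0.4986, 0.3474, 0.3555]
tool_rot: [0.974, 0.225, 0.003, -0.001]
ft_force: [0.6, 0.5, -7.6]
grip_width: 0.0133
t 12.525 p [0.4986 0.3474 0.3555] yaw 25.96 F [ 0.6  0.5 -7.6] w 0.0133
tool shift mm [  5.8 322.4  -4.4]
```

```bash
python3 -m pendant '[[[0.8,30,0],0],[[0.8,50,0],0],[[0.8,50,0],0],[[0.8,50,0],0],[[0.8,50,0],0],[[0.8,50,0],0],[[0.8,30,0],0],[[0.5,12,0],0]]'; python3 -m pendant '[[[0,0,0],8.1],[[0,0,0],8.1],[[0,0,0],8.1],[[0,0,0],0],[[0,0,0],0]]'; python3 to.py .644 .0595 .230
```

```text
time: 13.52
position: [0.6429, 0.0581, 0.3487]
tool_rot: [0.975, 0.223, -0.003, -0.001]
ft_force: [-1.0, 0.9, -7.9]
grip_width: 0.0137
time: 14.15
position: [0.6431, 0.0607, 0.3514]
tool_rot: [1.0, 0.016, -0.001, -0.0]
ft_force: [-0.6, 0.2, -6.0]
grip_width: 0.0137
t 14.15 p [0.6431 0.0607 0.3514] yaw 1.82 F [-0.6  0.2 -6. ] w 0.0137
tool shift mm [  1.2   1.3 121.4]
```

```bash
python3 -m pendant '[[[1,0,35],0],[[0,0,40],0],[[0,0,25],0],[[0,0,12],0],[[0,0,6],0],[[0,0,2],0],[[0,0,0],0],[[0,0,0],0]]'; python3 to.py
```

```text
time: 15.15
position: [0.6454, 0.0599, 0.2335]
tool_rot: [1.0, 0.014, 0.001, 0.0]
ft_force: [-0.4, 0.6, -7.3]
grip_width: 0.0137
t 15.15 p [0.6454 0.0599 0.2335] yaw 1.66 F [-0.4  0.6 -7.3] w 0.0137
```

```bash
python3 -m pendant '[[[0,0,3],0],[[0,0,1.5],0],[[0,0,1.5],0],[[0,0,0],0],[[0,0,0],0]]'; python3 to.py
```

```text
time: 15.78
position: [0.645, 0.06, 0.2267]
tool_rot: [1.0, 0.014, 0.0, -0.0]
ft_force: [-0.4, 0.8, -4.6]
grip_width: 0.0135
t 15.775 p [0.645  0.06   0.2267] yaw 1.65 F [-0.4  0.8 -4.6] w 0.0135
```

```bash
python3 -m pendant '[[[0,0,1],0],[[0,0,0],0],[[0,0,0],0]]'; python3 -m pendant '[[[0,0,0],0],[[0,0,0],0],[[0,0,0],0],[[0,0,0],0],[[0,0,-15],0],[[0,0,-30],0],[[0,0,-30],0],[[0,0,0],0]]' 60; python3 to.py .645 .165 .200
python3 - <<'E'
from m import *
s=camera('side'); w=camera('wrist')['pixels']
cv2.imwrite('pics/g3.png',np.hstack([cv2.resize(s['pixels'][130:330,270:470],(400,400)),cv2.copyMakeBorder(cv2.resize(w,(400,250)),0,150,0,0,0)]))
E
```

```text
time: 16.15
position: [0.6453, 0.0601, 0.2267]
tool_rot: [1.0, 0.014, 0.001, -0.0]
ft_force: [-1.0, 1.3, 3.6]
grip_width: 0.0135
time: 17.15
position: [0.6469, 0.0599, 0.3047]
tool_rot: [1.0, 0.014, 0.004, 0.0]
ft_force: [-0.1, -0.2, 1.3]
grip_width: 0.06
t 17.15 p [0.6469 0.0599 0.3047] yaw 1.66 F [-0.1 -0.2  1.3] w 0.06
tool shift mm [   0.3 -105.2  104.6]
```

View pics/g3.png

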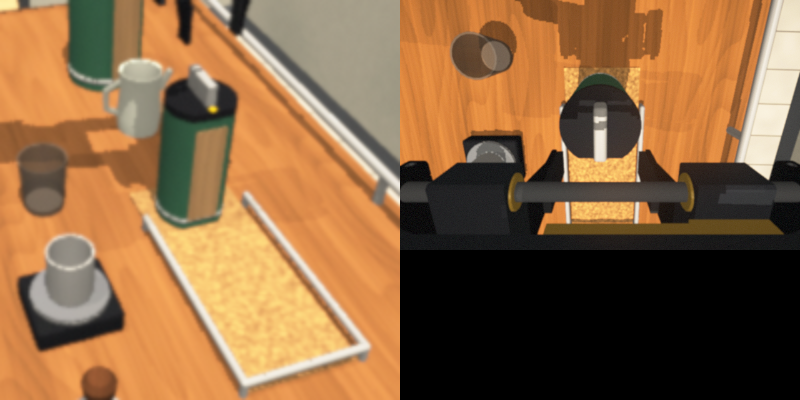

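The side crop shows the canister upright at the open end at about (195,150), its flat facing into the bay and the dot on the bay side. The cup is still on the pad, and the wrist view shows the canister centred between the rails. I'll go behind it, close the jaws and push.

```bash
python3 -m pendant '[[[0,-45,0],0],[[0,-45,0],0],[[0,0,40],0],[[0,0,40],0],[[0,0,20],0],[[0,0,4],0],[[0,0,0],0],[[0,0,0],0]]' 0 20; python3 to.py .645 .060 .200
```

```text
time: 18.25
position: [0.6431, 0.1499, 0.1977]
tool_rot: [1.0, 0.014, 0.001, -0.0]
ft_force: [-0.0, 1.0, -0.2]
grip_width: 0.0007
t 18.25 p [0.6431 0.1499 0.1977] yaw 1.65 F [-0.   1.  -0.2] w 0.0007
tool shift mm [-0.7 89.9 -2.3]
```

```bash
python3 -m pendant '[[[1,15,-3],0],[[1,12,0],0],[[0,10,0],0],[[0,10,0],0],[[0,10,0],0],[[0,10,0],0]]'; python3 to.py; python3 -m pendant '[[[0,10,0],0],[[0,10,0],0],[[0,10,0],0],[[0,10,0],0],[[0,10,0],0],[[0,5,0],0],[[0,0,0],0]]'; python3 to.py
```

```text
time: 19.0
position: [0.6462, 0.0822, 0.1995]
tool_rot: [1.0, 0.014, -0.0, 0.0]
ft_force: [-0.6, 1.6, 1.2]
grip_width: 0.0005
t 19.0 p [0.6462 0.0822 0.1995] yaw 1.66 F [-0.6  1.6  1.2] w 0.0005
time: 19.88
position: [0.6479, 0.0276, 0.1996]
tool_rot: [1.0, 0.014, 0.0, -0.0]
ft_force: [1.0, -0.2, -1.4]
grip_width: 0.0007
t 19.875 p [0.6479 0.0276 0.1996] yaw 1.61 F [ 1.  -0.2 -1.4] w 0.0007
```

```bash
python3 -m pendant '[[[0,0,0],0],[[0,0,0],0],[[0,-30,-30],0],[[0,-40,-40],0],[[0,-40,-40],0],[[0,0,0],0]]'; python3 to.py
python3 - <<'E'
from m import *
s=camera('side'); t=camera('top')['pixels']; w=camera('wrist')['pixels']
cv2.imwrite('pics/g4.png',np.vstack([np.hstack([cv2.resize(s['pixels'][180:330,290:460],(400,300)),cv2.resize(t[120:260,280:440],(400,300))]),cv2.copyMakeBorder(cv2.resize(w,(480,300)),0,0,0,320,0)]))
E
```

```text
time: 20.62
position: [0.6462, 0.1414, 0.3141]
tool_rot: [1.0, 0.017, 0.005, -0.001]
ft_force: [-0.2, -1.2, 0.3]
grip_width: 0.0006
t 20.625 p [0.6462 0.1414 0.3141] yaw 1.91 F [-0.2 -1.2  0.3] w 0.0006
```

View pics/g4.png

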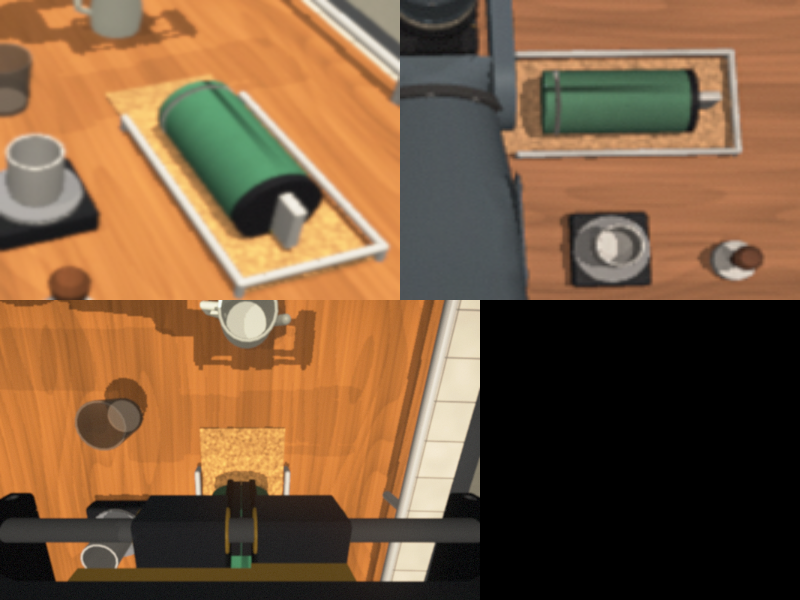

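The canister lies on its flat between the rails with its lid towards the closed end, and the cup is still on the pad. I'll measure the margins.

Run:
```python
from m import *
c=camera('top'); t=c['pixels']
p,m=blob(t,(60,80,30),(95,255,255),(325,135,410,200)); r=cv2.minAreaRect(p); print('green',len(p),r,cv2.boundingRect(p.astype(int)))
O=np.array([.6447,.0445]); a=np.radians(-88.3); ex=np.array([np.cos(a),np.sin(a)]); ey=np.array([-ex[1],ex[0]])
f=lambda u,v,z:(lambda d:(round(d@ex,4),round(d@ey,4)))(ray(c,u,v,z)[:2]-O)
x,y,w,h=cv2.boundingRect(p.astype(int))
print('base z=.004/.048/.092',[f(x-.5,m[1],z) for z in(.004,.048,.092)])
print('lid edge top',f(399,m[1],.09),f(399,m[1],.048))
for k in(345,375):
    q=p[np.abs(p[:,0]-k)<2]; lo,hi=q[:,1].min(),q[:,1].max(); print('y edges',f(k,lo,.044),f(k,hi,.044))
s=camera('side'); b=np.r_[O+.025*ex,.092]; print(proj(s,b),proj(s,np.r_[O+.217*ex,.092]))
```

```text
green 288 ((366.0, 170.5), (42.0, 19.0), 0.0) (345, 161, 43, 20)
base z=.004/.048/.092 [(np.float64(0.0608), np.float64(-0.0005)), (np.float64(0.0562), np.float64(-0.0108)), (np.float64(0.0516), np.float64(-0.0211))]
lid edge top (np.float64(0.2214), np.float64(-0.0227)) (np.float64(0.2318), np.float64(-0.0129))
y edges (np.float64(0.0587), np.float64(0.0064)) (np.float64(0.0577), np.float64(-0.0265))
y edges (np.float64(0.1561), np.float64(0.0152)) (np.float64(0.1535), np.float64(-0.0441))
[372.48793776 218.61165152] [409.70434758 268.89817604]
```

Run:
```python
from h import *
c=camera('top'); O=np.array([.6447,.0445]); a=np.radians(-88.3); ex=np.array([np.cos(a),np.sin(a)]); ey=np.array([-ex[1],ex[0]])
for u,v,z in((336.4,167.6,.044),(398.8,167.6,.09),(367.6,167.6,.044)):
    d=ray(c,u,v,z)[:2]-O; print((d@ex).round(4),(d@ey).round(4))
o=robot.get_obs(); print(o['time'],np.abs(o['joint_velocities']).max().round(3),o['ft_force'])
print(order.hand_in())
```

```text
0.0307 -0.0018
0.2211 -0.0153
0.1314 -0.003
20.925 0.006 [ 0.82654645 -0.2458319  -0.4236399 ]
the job is handed in; nothing more can be done
None
```

The job is done and handed in at about 21 s of the 67 s allowed. `hand_in` gives no verdict, so the result rests on my own checks.

- **Dosing cup:** I moved it from the bay to the tamping stand. The top and side pictures show it upright and centred on the pad, and it was still there in the last picture.
- **Canister:** I lifted the middle-sized one by its bar, stood it on the cork at the open end with its flat facing in, and let go. I then pushed it over with the fingertips about 180 mm above the counter.
- **Final pose of the canister:** The last picture shows it on its flat between the rails, lid towards the closed end. Its base is about 30 mm inside the open end. Its middle is at x ≈ 0.127–0.131 m (allowed 0.084–0.16 m) and about 3 mm off the centre line.
- **Bystanders:** I kept the arm clear of the pourer, glass cup and tamper. They look unmoved in the pictures, but I did not measure their positions again.
- **Gripper:** It was retracted to z ≈ 0.31 m at hand-in, with only sensor-noise force.

**Check that disagreed:** An automatic green mask for the final measurement caught only the brighter part of the canister. It put the base further in (about 56 mm) and the centre about 11 mm off the centre line, so I used edges read from the picture instead. I judged level and roll by eye only.

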